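# Bring the wet red nail tip to the curing lamp and start the lamp

### The job

The red nail tip on the four-armed tip wheel has just been painted and is still wet: lightly push one of the wheel's arms round with a fingertip until the red tip points straight at the middle of the small lamp's violet window, then press the green button on top of the lamp fully down and let it go, leaving the red tip at the window. Do not touch the red tip, do not pinch the wheel, do not press the button before the red tip is at the window, and leave the bottles and other things on the table standing where they are.

Things in the scene. Friction and masses are not known exactly. Their poses are not given: they have to be found in the camera images.
- station: curing station, fixed: white round tray (diameter 336 mm, top 6 mm above the table) with a steel post in the middle (radius 22 mm) carrying the tip wheel and a small white lamp near its rim. Origin: centre of the tray's underside, on the table; z up; x points from the post to the lamp. Lamp: box 44 mm along x, 66 mm along y, top at 62 mm, centred 140 mm along x, its window facing the wheel
- tip_wheel: wheel on the post, turns both ways without end and stays where left (friction 0.06 N m: 1 N at mid-arm). Origin on its vertical axis, 42 mm above the table; x along the red arm. Hub radius 17 mm. Four grey arms, anticlockwise from above: red 0, teal 90, cream 180, navy 270 degrees; bars 8 mm wide, 42 to 54 mm above the table, 83 mm long, free space below. Over 15 N on it counts as pinching
- red_tip (a point): the wet red nail tip, 34 x 18 x 4 mm, on the end of the red arm, sloping down outwards; this point is its centre, 95 mm from the wheel's axis, 49 mm above the table. It must not be touched; the arms and the other three tips (same size, 111 mm from the axis at their far ends, held in black clips 12 mm wide at 74 to 86 mm) are dry and may be pushed
- lamp_spot (a point): point in front of the middle of the lamp's violet window (24 mm wide, 118 mm from the wheel's axis), 95 mm from the wheel's axis along the station's x, 45 mm above the table, over a short violet stripe on the tray; seen from above the red tip's centre belongs at this point
- lamp_button_top (a point): centre of the top face of the green button (diameter 26 mm) in a grey housing on top of the lamp, on the station's x axis 140 mm from the wheel's axis; pressed straight down
- lamp_button (a joint): travel of the green button in m: 0 released, 0.006 fully down (spring: moves from 1.5 N, 5 N when fully down); counts as pressed from 0.0045
- black_polish: loose black nail polish bottle with a gold cap on the tray, diameter 30 mm, 70 mm tall; origin at the centre of its underside
- grape_polish: loose dark purple polish bottle with a black cap on the tray, diameter 30 mm, 70 mm tall; origin at the centre of its underside
- nude_polish: loose nude-pink polish bottle with a white cap on the tray, diameter 30 mm, 70 mm tall; origin at the centre of its underside
- gel_jar: loose black gel jar beside the tray, diameter 48 mm, 32 mm tall; origin at the centre of its underside
- remover_bottle: loose light blue remover bottle with a white cap beside the tray, diameter 52 mm, 115 mm tall; origin at the centre of its underside
- buffer_block: loose pale buffer block beside the tray, 95 x 26 x 26 mm, long side along its x; origin at the centre of its underside
- nail_file: loose pink and grey nail file lying beside the tray, 170 x 20 x 5 mm, long side along its x; origin at the centre of its underside

How it is judged:
By the outcome, as a careful person would: the job done as asked, in the order asked, and still so for the second after the job is handed in, with the robot touching nothing.
It also fails if it takes over 51 s, if anything falls off the work surface, if the arm or the gripper's body presses on something with over 40 N, if the wrist force passes 120 N, or if a joint passes its speed limit or range.

### The arm

A 6-joint arm with a two-finger parallel gripper is mounted at the origin on the work surface. World frame = base frame: x ahead of the robot, y to its left, z up, the work surface at z = 0. Lengths are in m, angles in rad, forces in N, time in s.
With the tool pointing down it reaches from about 0.35 to 0.775 m from the base axis. Payload 7.3 kg.
Tool frame: the origin (TCP) lies between the finger pads; the fingertips stand 17 mm ahead of it and the grasp point (between the pads) lies 2 mm behind it; z points along the fingers, y is the line along which they close (so a half turn about z gives the same grasp; the last joint's range is limited). The gripper opens to 92 mm and grips with 3 to 60 N. Pads are 19 mm wide; open, the fingers measure 130 mm over their backs; the gripper's body (75 mm by 190 mm) begins 47 mm behind the grasp point.
Start: joints at [-1.365, 0.342, 1.524, -0, 1.275, -0.146], TCP at [0.181, -0.493, 0.244] pointing down, gripper open.
Joint ranges: [-2.53, 2.53], [-0.77, 2.02], [0.04, 2.7], [-1, 4.14], [0.28, 2.66], [-3.11, 3.11]. Speed limits (rad/s): [2.57, 2.57, 3.14, 3.14, 3.14, 3.14].

### API

Orientations are given as [roll, pitch, yaw] about the fixed x, y, z axes, in that order (R = Rz(yaw) Ry(pitch) Rx(roll)).
In Python, from cell import robot, optics gives the robot as it stands.
- The arm moves only by the tool play_rows, never from a script. Its argument "rows" is a list of rows, each a list of 7 numbers: the shift along the tool's x, y, z in cm, then the turn, a rotation vector about the tool's x, y, z in rad, then the opening, from 0 (shut) to 1 (fully open). In form: [[tx, ty, tz, wx, wy, wz, grip], ...]. A call has 1 to 20 rows; each row is the pose to reach, as a shift and turn from the pose commanded when the call began, along the tool's axes at that moment; what a row does not reach only later rows make up. A row lasts 1/10 s, in which the tool goes at most 50 mm and 8.59 degrees, less where a joint would pass 70% of its speed; a pose out of reach is approached as far as the arm can. A call with a gripper value outside its range is refused whole. The fingers move at their own pace and stop on an object; "squeeze" is the grip in N (left out, the last holds). Time passes only in rows, so rows that repeat a pose let the fingers close. It gives the time, the measured TCP pose, the force, the opening and the grip force at its end, in the units of the state.
- robot.observe(): the state, without advancing time (a new reading comes with each control period).
- optics.read_camera(name): name is "scene" or "side" or "wrist"; returns (picture, depth): 420x560x3 uint8, red, green, blue; 420x560 float32, m along the optical axis (not along the pixel's ray), 0 where there is no reading.
- optics.camera_model(name): a dict with "fx", "fy", "cx", "cy" (pixels), "origin" and "rotation" of the camera in the world; the wrist camera has in their place "tool_from_camera" (4x4, takes a point from camera to tool coordinates, whose origin is the TCP and whose axes are the flange's). Camera axes: x right, y up, looking along -z (the intrinsics and any distortion apply to the point x, -y, -z); pixel columns grow to the right and rows downward; lengths in m; the calibration is good to about 2 mm. A picture is of the moment at which its call begins: read the wrist's pose just before it. camera_model takes no time and is no camera call.
- robot.hand_in(): hands the job in; it is judged then, once.
The state is a dict: "time": time; "qpos": joint angles; "qvel": joint speeds; "joint_efforts": joint torques, N m; "tool_pos": TCP position; "tool_rot": TCP orientation; "contact_force": force on the tool from outside, world axes, zero at the start; "torque": the same for the moment, N m; "opening": finger opening in m; "grip_force": force on a finger pad.
Only numpy, scipy, OpenCV 4.12 (cv2) and the standard library are available. Lean on these libraries where they do the work, as an engineer would, in place of code of your own. Each camera call takes 0.05 s, during which the arm holds its last target. There are 200 camera calls.

## Working session

There is one attempt and no reset: what is moved stays moved. The work goes in short steps, Python scripts to look and compute and a tool call to move; the robot and the scene stay as the last step left them, time stands still between calls to the robot, and variables do not carry over. Pictures are saved under pics/ and viewed, at most 10 in all, crops included, and the job is handed in when it is done.

Besides the shell and the picture viewer there is one more tool, called after "Emit:" in YAML: its name, and indented under it one key for each argument. play_rows: Moves the arm, as the interface text tells. Its arguments: {"type":"object","properties":{"rows":{"type":"array"},"squeeze":{"type":"number"}},"required":["rows"]}

```bash
mkdir -p pics
cat > h.py <<'E'
import numpy as np, cv2
from cell import robot, optics
from scipy.spatial.transform import Rotation as R
def model(n,st=None):
    m=optics.camera_model(n)
    if 'origin' in m: return m,np.array(m['origin']),np.array(m['rotation'])
    st=st or robot.observe(); T=np.array(m['tool_from_camera'])
    Rt=R.from_euler('xyz',st['tool_rot']).as_matrix()
    return m,Rt@T[:3,3]+np.array(st['tool_pos']),Rt@T[:3,:3]
def rays(m,o,Rm,px):
    px=np.atleast_2d(np.asarray(px,float))
    d=np.stack([(px[:,0]-m['cx'])/m['fx'],-(px[:,1]-m['cy'])/m['fy'],-np.ones(len(px))],1)
    return d@Rm.T
def plane(M,px,z):
    m,o,Rm=M; d=rays(m,o,Rm,px); return o+d*((z-o[2])/d[:,2])[:,None]
def proj(M,P):
    m,o,Rm=M; c=(np.atleast_2d(P)-o)@Rm
    return np.stack([m['cx']+m['fx']*c[:,0]/-c[:,2],m['cy']-m['fy']*c[:,1]/-c[:,2]],1)
E
python3 - <<'E'
from h import *
for n in ['scene','side','wrist']:
    st=robot.observe(); p,d=optics.read_camera(n); cv2.imwrite(f'pics/{n}0.png',p[:,:,::-1]); np.save(f'{n}0.npy',d)
    m,o,Rm=model(n,st); print(n,{k:v for k,v in m.items() if k not in('rotation','tool_from_camera')},o.round(3),Rm[:,2].round(2))
print(st)
E
```

```text
Traceback (most recent call last):
IndexError: too many indices for array: array is 1-dimensional, but 2 were indexed
```

View pics/scene0.png

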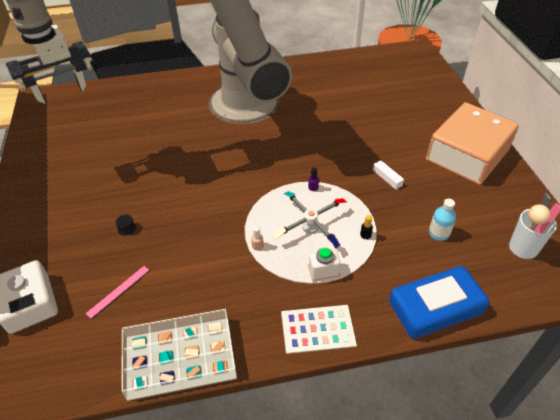

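The scene view shows the tray at about (311,230), the red tip at (341,201), teal at (289,195), cream at (280,234) and navy at (334,241). The lamp and green button are at (324,255). Bottles stand at (257,238), (314,180) and (367,228). The camera model's rotation isn't stored as a matrix, so I'll check its format.

Run:
```python
from h import *
for n in ['scene','side','wrist']: print(n,optics.camera_model(n))
st=robot.observe();print(st)
for n in ['side','wrist']:
    p,d=optics.read_camera(n); cv2.imwrite(f'pics/{n}0.png',p[:,:,::-1])
```

```text
scene {'fx': 504.58714110916463, 'fy': 504.58714110916463, 'cx': 279.2839357161801, 'cy': 209.83523624077336, 'origin': array([ 1.38501857, -0.14491404,  0.99038905]), 'rotation': array([0.73775415, 0.01676946, 1.36905958])}
side {'fx': 475.53395361620375, 'fy': 475.53395361620375, 'cx': 278.6996064408436, 'cy': 211.96866628840576, 'origin': array([0.1183466 , 0.53833165, 0.92745858]), 'rotation': array([ 0.69359205, -0.00896502, -2.46128609])}
wrist {'fx': 355.13834925625395, 'fy': 355.13834925625395, 'cx': 276.11074266585496, 'cy': 213.66569478183143, 'tool_from_camera': array([[ 1.83284010e-04,  9.62815421e-01,  2.70160013e-01,
         7.41228468e-02],
       [ 9.99999954e-01, -2.41756822e-04,  1.83162542e-04,
         2.20170434e-04],
       [ 2.41664746e-04,  2.70159967e-01, -9.62815421e-01,
        -1.41354510e-01],
       [ 0.00000000e+00,  0.00000000e+00,  0.00000000e+00,
         1.00000000e+00]])}
{'time': 0.05, 'qpos': array([-1.36498147e+00,  3.42682482e-01,  1.52497284e+00, -4.52557859e-05,
        1.27540895e+00, -1.45987602e-01]), 'qvel': array([-1.40006172e-04, -2.29431980e-03,  2.26539330e-04,  8.38622004e-05,
        4.69305323e-04, -4.01576449e-04]), 'joint_efforts': array([ 2.05070181e-03, -4.32425523e+01, -2.44997227e+01,  7.20020151e-02,
        5.23488759e-02, -4.85318367e-05]), 'tool_pos': array([ 0.18084872, -0.49247653,  0.24308125]), 'tool_rot': array([-3.14013040e+00, -1.71259337e-04,  3.51815537e-01]), 'contact_force': array([-1.05185538,  0.55602399, -0.64184176]), 'torque': array([-0.00068077,  0.01196918,  0.01414319]), 'grip_force': 0.0, 'opening': 0.09195724421101102}
```

View pics/side0.png

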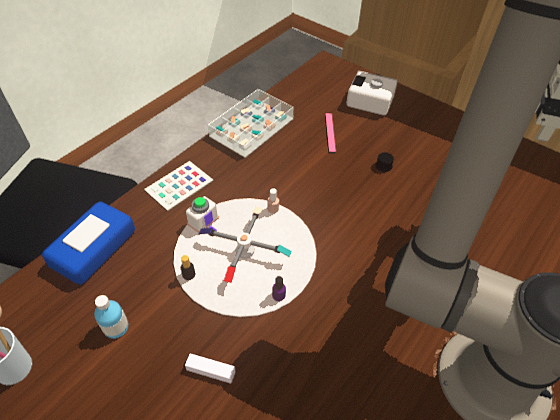

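The side view shows the red tip at (231,273), teal at (285,251), cream at (257,215) and navy at (207,231). The button is at (201,202) and the bottles at (273,202), (279,289) and (187,268). The rotation is roll-pitch-yaw, so next I'll triangulate.

```bash
sed -i "s/np.array(m\['rotation'\])$/R.from_euler('xyz',m['rotation']).as_matrix()/" h.py
cat >> h.py <<'E'
def blob(p,lo,hi,near=None,rad=80):
    hsv=cv2.cvtColor(p,cv2.COLOR_RGB2HSV); k=cv2.inRange(hsv,np.array(lo),np.array(hi))
    if near is not None:
        c=np.zeros_like(k); cv2.circle(c,tuple(int(v) for v in near),rad,255,-1); k&=c
    n,l,s,c=cv2.connectedComponentsWithStats(k); i=1+np.argmax(s[1:,4]) if n>1 else 0
    return c[i],s[i,4],(l==i).astype(np.uint8)
def tri(Ms,pxs):
    A=np.zeros((3,3));b=np.zeros(3)
    for M,px in zip(Ms,pxs):
        d=rays(*M,px)[0]; d/=np.linalg.norm(d); Q=np.eye(3)-np.outer(d,d); A+=Q; b+=Q@M[1]
    P=np.linalg.solve(A,b); return P,[ (proj(M,P)[0]-px).round(1) for M,px in zip(Ms,pxs)]
E
python3 - <<'E'
from h import *
I={'scene':cv2.imread('pics/scene0.png')[:,:,::-1].copy() if 0 else optics.read_camera('scene')[0],'side':optics.read_camera('side')[0]}
Ms=[model('scene'),model('side')]
C={'red':((0,180,90),(6,255,255),[(341,201),(231,273)],14),'button':((50,120,80),(75,255,255),[(324,255),(201,204)],14),
'teal':((80,120,60),(95,255,255),[(289,195),(285,251)],12),'navy':((112,100,30),(128,255,200),[(334,241),(207,231)],9)}
for k,(lo,hi,c,r) in C.items():
    b=[blob(I[n],lo,hi,c[i],r) for i,n in enumerate(['scene','side'])]
    print(k,[x[0].round(1) for x in b],[x[1] for x in b],*tri(Ms,[x[0] for x in b]))
for i,n in enumerate(['scene','side']):
    p=I[n]; hsv=cv2.cvtColor(p,cv2.COLOR_RGB2HSV); c0=[(311,230),(245,254)][i]
    c,a,l=blob(p,(0,0,140),(180,60,255),c0,90)
    cs,_=cv2.findContours(l,cv2.RETR_EXTERNAL,cv2.CHAIN_APPROX_NONE); h=max(cs,key=cv2.contourArea)
    w=plane(Ms[i],h[:,0],0.006); w=w[:,:2]
    # robust circle fit
    x=np.array([w[:,0].mean(),w[:,1].mean()])
    from scipy.optimize import least_squares
    r=least_squares(lambda x:np.hypot(*(w-x[:2]).T)-.168,x,loss='soft_l1',f_scale=.001)
    print(n,'tray',r.x,np.median(abs(r.fun)))
# bottle bases: depth-based mask rough
pts={'nude':[(257,248),(272,212)],'grape':[(313,190),(279,299)],'black':[(367,238),(188,278)]}
for k,v in pts.items(): print(k,plane(Ms[0],v[0],.006).round(3),plane(Ms[1],v[1],.006).round(3))
for n,s in I.items():
    c=(311,230) if n=='scene' else (245,254)
    q=s[c[1]-75:c[1]+75,c[0]-75:c[0]+75,::-1]; cv2.imwrite(f'pics/{n}c.png',cv2.resize(q,(390,390),interpolation=cv2.INTER_CUBIC))
cv2.imwrite('pics/both.png',np.hstack([cv2.imread('pics/scenec.png'),cv2.imread('pics/sidec.png')]))
E
```

```text
red [array([339.2, 200.5]), array([229.5, 273.7])] [np.int32(32), np.int32(108)] [0.54455995 0.16784569 0.04856967] [array([0.2, 0.1]), array([ 0.2, -0.1])]
button [array([324.9, 252.8]), array([199.6, 201.5])] [np.int32(97), np.int32(87)] [0.72078278 0.07979615 0.07918948] [array([-0.4, -0.1]), array([-0.4,  0.1])]
teal [array([289.3, 193.8]), array([283.7, 250.2])] [np.int32(32), np.int32(81)] [0.49288368 0.04677408 0.04901396] [array([-0.5, -0.2]), array([-0.5,  0.3])]
navy [array([333.3, 240.2]), array([205.8, 230.4])] [np.int32(67), np.int32(45)] [0.66727506 0.11689583 0.04967687] [array([-0.1, -0. ]), array([-0.1,  0. ])]
scene tray [0.58148763 0.08029616] 0.002772667766140338
side tray [0.57737224 0.0818896 ] 0.004017277747349279
nude [[ 0.618 -0.061  0.006]] [[ 0.607 -0.052  0.006]]
grape [[0.453 0.123 0.006]] [[0.438 0.13  0.006]]
black [[0.645 0.213 0.006]] [[0.63  0.218 0.006]]
```

View pics/both.png

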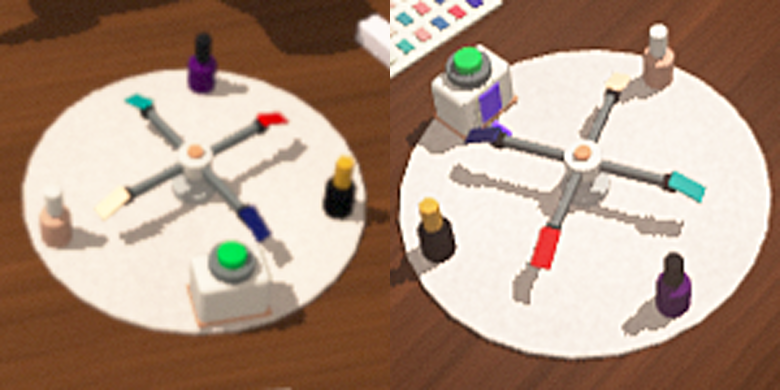

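Both crops show an unobstructed wheel. All three bottles stand outside the arms' sweep, and the lamp is on the world +x side. The wheel centre is about (0.580, 0.081), red is at about 112° and the lamp at about 0°. I'll put the closed fingers in the teal/cream gap and push teal clockwise by about 112°. First I'll move above the gap.

Emit:
play_rows:
  rows:
    - [52, -37.5, 0, 0, 0, -1.6, 0]
    - [52, -37.5, 0, 0, 0, -1.6, 0]
    - [52, -37.5, 0, 0, 0, -1.6, 0]
    - [52, -37.5, 0, 0, 0, -1.6, 0]
    - [52, -37.5, 0, 0, 0, -1.6, 0]
    - [52, -37.5, 0, 0, 0, -1.6, 0]
    - [52, -37.5, 0, 0, 0, -1.6, 0]
    - [52, -37.5, 0, 0, 0, -1.6, 0]
    - [52, -37.5, 0, 0, 0, -1.6, 0]
    - [52, -37.5, 0, 0, 0, -1.6, 0]
    - [52, -37.5, 0, 0, 0, -1.6, 0]
    - [52, -37.5, 0, 0, 0, -1.6, 0]
    - [52, -37.5, 0, 0, 0, -1.6, 0]
    - [52, -37.5, 0, 0, 0, -1.6, 0]
    - [52, -37.5, 0, 0, 0, -1.6, 0]
    - [52, -37.5, 0, 0, 0, -1.6, 0]
    - [52, -37.5, 0, 0, 0, -1.6, 0]
    - [52, -37.5, 0, 0, 0, -1.6, 0]
    - [52, -37.5, 0, 0, 0, -1.6, 0]
    - [52, -37.5, 0, 0, 0, -1.6, 0]
  squeeze: 10

```text
time: 2.25
tool_pos: [0.5398, 0.0379, 0.2439]
tool_rot: [3.141, 0.0, 1.951]
contact_force: [-0.3, -0.1, 0.2]
opening: 0.0006
grip_force: 0.0
```

```bash
cat >> h.py <<'E'
def wrist(name):
    st=robot.observe(); p,d=optics.read_camera('wrist'); cv2.imwrite(f'pics/{name}.png',p[:,:,::-1])
    return st,p,d,model('wrist',st)
E
python3 - <<'E'
from h import *
st,p,d,M=wrist('w1'); print(st['tool_pos'],st['tool_rot'],st['opening'])
for k,P in dict(c=(.58,.0815,.054),red=(.5446,.1678,.049),teal=(.4929,.0468,.049),navy=(.667,.117,.049),but=(.7208,.0798,.079)).items(): print(k,proj(M,P).round(0))
E
```

```text
[0.53977012 0.0379056  0.24387807] [3.14138065e+00 2.28511518e-04 1.95100358e+00] 0.0005715311723724687
c [[332. 166.]]
red [[335.  59.]]
teal [[232. 165.]]
navy [[430. 165.]]
but [[477. 229.]]
```

View pics/w1.png

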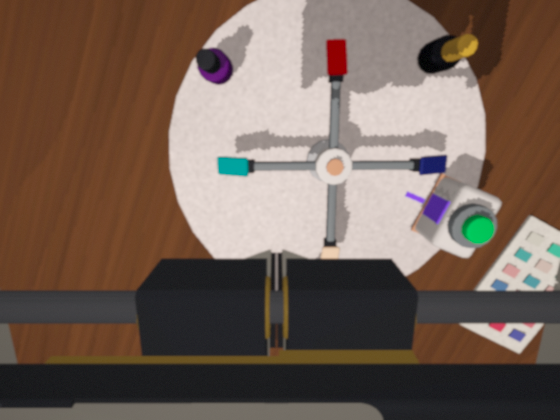

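The wrist view from above shows the hub at (335,166), red at (337,57), teal at (233,166), navy at (432,165) and the button at (478,229). The violet stripe is at (413,196). The projections agree with my estimates to within about 2 px, so I'll refine the numbers from here.

```bash
cat >> h.py <<'E'
def measure(p,M,g):
    out={}
    for k,lo,hi,z in [('red',(0,180,70),(6,255,255),.049),('teal',(80,120,60),(95,255,255),.049),('navy',(112,120,30),(124,255,130),.049),('button',(50,120,80),(75,255,255),.079)]:
        if k not in g: continue
        c,a,l=blob(p,lo,hi,g[k],25); out[k]=plane(M,c,z)[0][:2]; print(k,c.round(1),a,out[k].round(4))
    return out
E
python3 - <<'E'
from h import *
st=robot.observe(); M=model('wrist',st); p=cv2.cvtColor(cv2.imread('pics/w1.png'),cv2.COLOR_BGR2RGB)
o=measure(p,M,dict(red=(337,57),teal=(233,166),navy=(432,165),button=(478,229)))
c=(o['teal']+o['navy'])/2; ang=lambda v:np.degrees(np.arctan2(v[1],v[0]))
hub=blob(p,(0,60,120),(25,200,255),(335,166),12);print('hub',hub[0],hub[1],plane(M,hub[0],.06)[0])
print(c,{k:(ang(v-c).round(2),np.linalg.norm(v-c).round(4)) for k,v in o.items()})
cv,a,l=blob(p,(120,120,100),(140,255,255),(413,196),9); print('stripe',cv,a,plane(M,cv,.006))
cs=max(cv2.findContours(l,0,1)[0],key=cv2.contourArea);print(ang((plane(M,cv,.006)[0][:2]-c)))
# depth at button
E
```

```text
red [336.2  57. ] 388 [0.5452 0.17  ]
teal [233.1 166. ] 490 [0.4941 0.0467]
navy [431.8 164.6] 386 [0.6682 0.1178]
button [477.7 228.8] 723 [0.7211 0.0808]
hub [334.64545455 166.63636364] 220 [0.58134375 0.08267213 0.06      ]
[0.58113913 0.08228366] {'red': (np.float64(112.27), np.float64(0.0948)), 'teal': (np.float64(-157.8), np.float64(0.0941)), 'navy': (np.float64(22.2), np.float64(0.0941)), 'button': (np.float64(-0.62), np.float64(0.14))}
stripe [414.08474576 196.84745763] 59 [[0.68699235 0.08089905 0.006     ]]
-0.7494133308872231
```

Emit:
play_rows:
  rows:
    - [0, 0.3, 3, 0, 0, 0, 0]
    - [0, 0.3, 6, 0, 0, 0, 0]
    - [0, 0.3, 9, 0, 0, 0, 0]
    - [0, 0.3, 12, 0, 0, 0, 0]
    - [0, 0.3, 14, 0, 0, 0, 0]
    - [0, 0.3, 15, 0, 0, 0, 0]
    - [0, 0.3, 16, 0, 0, 0, 0]
    - [0, 0.3, 17, 0, 0, 0, 0]
    - [0, 0.3, 18, 0, 0, 0, 0]
    - [0, 0.3, 19, 0, 0, 0, 0]
    - [0, 0.3, 19, 0, 0, 0, 0]
    - [0, 0.3, 19, 0, 0, 0, 0]

```text
time: 3.5
tool_pos: [0.5427, 0.0395, 0.0537]
tool_rot: [-3.141, 0.0, 1.952]
contact_force: [-0.7, -0.0, -0.2]
opening: 0.0006
grip_force: 0.0
```

```bash
cat > arc.py <<'E'
from h import *
import sys
# arc.py a0 a1 n v0 v1 : teal arm angle from a0 to a1 deg, finger offset v (mm) behind the arm, u=52mm
a0,a1,n,v0,v1=map(float,sys.argv[1:6]); n=int(n); c=np.array([.5811,.0823])
st=robot.observe(); p0=np.array(st['tool_pos']); y0=st['tool_rot'][2]
X=np.array([np.cos(y0),np.sin(y0)]);Y=np.array([np.sin(y0),-np.cos(y0)])
print(p0,y0,st['time'],st['contact_force'].round(1)); rows=[]
for i in range(1,n+1):
    a=np.radians(a0+(a1-a0)*i/n); v=(v0+(v1-v0)*i/n)/1000; e=np.array([np.cos(a),np.sin(a)]); t=np.array([-e[1],e[0]])
    d=c+.052*e+v*t-p0[:2]; w=(a-np.pi/2-y0+np.pi)%(2*np.pi)-np.pi
    rows.append([round(float(100*d@X),2),round(float(100*d@Y),2),0,0,0,round(float(-w),3),0])
print(rows)
E
python3 arc.py 202.2 157 20 20 13.5
```

```text
[0.54270412 0.03946306 0.05367031] 1.9518436504244798 3.5 [-0.7 -0.  -0.2]
[[0.75, -0.1, 0, 0, 0, 0.033, 0], [1.0, -0.17, 0, 0, 0, 0.072, 0], [1.24, -0.22, 0, 0, 0, 0.112, 0], [1.48, -0.27, 0, 0, 0, 0.151, 0], [1.73, -0.3, 0, 0, 0, 0.191, 0], [1.98, -0.32, 0, 0, 0, 0.23, 0], [2.23, -0.33, 0, 0, 0, 0.27, 0], [2.47, -0.33, 0, 0, 0, 0.309, 0], [2.72, -0.31, 0, 0, 0, 0.349, 0], [2.97, -0.29, 0, 0, 0, 0.388, 0], [3.21, -0.26, 0, 0, 0, 0.427, 0], [3.45, -0.21, 0, 0, 0, 0.467, 0], [3.69, -0.16, 0, 0, 0, 0.506, 0], [3.93, -0.09, 0, 0, 0, 0.546, 0], [4.16, -0.01, 0, 0, 0, 0.585, 0], [4.39, 0.07, 0, 0, 0, 0.625, 0], [4.61, 0.17, 0, 0, 0, 0.664, 0], [4.83, 0.28, 0, 0, 0, 0.704, 0], [5.05, 0.39, 0, 0, 0, 0.743, 0], [5.26, 0.52, 0, 0, 0, 0.782, 0]]
```

Emit:
play_rows:
  rows:
    - [0.4, -0.05, 0, 0, 0, 0.02, 0]
    - [0.8, -0.1, 0, 0, 0, 0.05, 0]
    - [1.1, -0.2, 0, 0, 0, 0.09, 0]
    - [1.4, -0.25, 0, 0, 0, 0.14, 0]
    - [1.7, -0.3, 0, 0, 0, 0.19, 0]
    - [1.95, -0.3, 0, 0, 0, 0.23, 0]
    - [2.2, -0.3, 0, 0, 0, 0.27, 0]
    - [2.45, -0.3, 0, 0, 0, 0.31, 0]
    - [2.7, -0.3, 0, 0, 0, 0.35, 0]
    - [2.95, -0.3, 0, 0, 0, 0.39, 0]
    - [3.2, -0.25, 0, 0, 0, 0.43, 0]
    - [3.45, -0.2, 0, 0, 0, 0.47, 0]
    - [3.7, -0.15, 0, 0, 0, 0.51, 0]
    - [3.95, -0.1, 0, 0, 0, 0.55, 0]
    - [4.15, 0, 0, 0, 0, 0.585, 0]
    - [4.4, 0.05, 0, 0, 0, 0.625, 0]
    - [4.6, 0.15, 0, 0, 0, 0.665, 0]
    - [4.85, 0.3, 0, 0, 0, 0.705, 0]
    - [5.05, 0.4, 0, 0, 0, 0.745, 0]
    - [5.25, 0.5, 0, 0, 0, 0.78, 0]

```text
time: 5.5
tool_pos: [0.5279, 0.09, 0.0543]
tool_rot: [3.14, 0.0, 1.169]
contact_force: [-0.0, -1.9, 0.8]
opening: 0.0007
grip_force: 0.9
```

```bash
python3 arc.py 157 115 18 13.5 13.5
python3 - <<'E'
from h import *
c=np.array([.5811,.0823]);M=model('scene');p,_=optics.read_camera('scene');cv2.imwrite('pics/s2.png',p[:,:,::-1])
k=blob(p,(0,180,90),(6,255,255),(355,230),45);w=plane(M,k[0],.049)[0][:2];print(k[:2],w,np.degrees(np.arctan2(*(w-c)[::-1])))
E
```

```text
[0.52794673 0.09002043 0.05431681] 1.169371379296047 5.5 [-0.  -1.9  0.8]
[[0.23, -0.06, 0, 0, 0, 0.041, 0], [0.44, -0.1, 0, 0, 0, 0.081, 0], [0.66, -0.13, 0, 0, 0, 0.122, 0], [0.88, -0.16, 0, 0, 0, 0.163, 0], [1.1, -0.17, 0, 0, 0, 0.204, 0], [1.31, -0.18, 0, 0, 0, 0.244, 0], [1.53, -0.18, 0, 0, 0, 0.285, 0], [1.75, -0.16, 0, 0, 0, 0.326, 0], [1.97, -0.14, 0, 0, 0, 0.367, 0], [2.19, -0.11, 0, 0, 0, 0.407, 0], [2.4, -0.08, 0, 0, 0, 0.448, 0], [2.62, -0.03, 0, 0, 0, 0.489, 0], [2.83, 0.02, 0, 0, 0, 0.529, 0], [3.04, 0.09, 0, 0, 0, 0.57, 0], [3.24, 0.16, 0, 0, 0, 0.611, 0], [3.45, 0.24, 0, 0, 0, 0.652, 0], [3.65, 0.33, 0, 0, 0, 0.692, 0], [3.84, 0.43, 0, 0, 0, 0.733, 0]]
(array([348.26530612, 223.20408163]), np.int32(49)) [0.62330315 0.16762521] 63.68230088220646
```

Emit:
play_rows:
  rows:
    - [0.2, -0.05, 0, 0, 0, 0.04, 0]
    - [0.45, -0.1, 0, 0, 0, 0.08, 0]
    - [0.65, -0.15, 0, 0, 0, 0.12, 0]
    - [0.9, -0.15, 0, 0, 0, 0.165, 0]
    - [1.1, -0.15, 0, 0, 0, 0.205, 0]
    - [1.3, -0.2, 0, 0, 0, 0.245, 0]
    - [1.55, -0.2, 0, 0, 0, 0.285, 0]
    - [1.75, -0.15, 0, 0, 0, 0.325, 0]
    - [1.95, -0.15, 0, 0, 0, 0.365, 0]
    - [2.2, -0.1, 0, 0, 0, 0.405, 0]
    - [2.4, -0.1, 0, 0, 0, 0.45, 0]
    - [2.6, -0.05, 0, 0, 0, 0.49, 0]
    - [2.85, 0, 0, 0, 0, 0.53, 0]
    - [3.05, 0.1, 0, 0, 0, 0.57, 0]
    - [3.25, 0.15, 0, 0, 0, 0.61, 0]
    - [3.45, 0.25, 0, 0, 0, 0.65, 0]
    - [3.65, 0.35, 0, 0, 0, 0.69, 0]
    - [3.85, 0.4, 0, 0, 0, 0.73, 0]

```text
time: 7.35
tool_pos: [0.5462, 0.1239, 0.054]
tool_rot: [3.141, 0.0, 0.44]
contact_force: [-1.7, -1.8, 0.6]
opening: 0.0006
grip_force: 0.8
```

```bash
python3 arc.py 115 94 14 13.5 13.5
python3 - <<'E'
from h import *
c=np.array([.5811,.0823]);
for n,g in [('scene',(345,235)),('side',(205,240))]:
    M=model(n);p,_=optics.read_camera(n)
    k=blob(p,(0,180,90),(6,255,255),g,40);w=plane(M,k[0],.049)[0][:2];print(k[:2],w,np.degrees(np.arctan2(*(w-c)[::-1])))
st,p,d,M=wrist('w3');print(proj(M,(.67,.11,.049)))
k=blob(p,(0,180,70),(6,255,255));w=plane(M,k[0],.049)[0][:2];print(k[:2],w,np.degrees(np.arctan2(*(w-c)[::-1])))
E
```

```text
[0.54617607 0.12394901 0.05403811] 0.4402355305261014 7.35 [-1.7 -1.8  0.6]
[[0.19, 0.02, 0, 0, 0, 0.03, 0], [0.33, -0.01, 0, 0, 0, 0.056, 0], [0.47, -0.04, 0, 0, 0, 0.082, 0], [0.61, -0.06, 0, 0, 0, 0.109, 0], [0.75, -0.08, 0, 0, 0, 0.135, 0], [0.89, -0.09, 0, 0, 0, 0.161, 0], [1.03, -0.1, 0, 0, 0, 0.187, 0], [1.17, -0.11, 0, 0, 0, 0.213, 0], [1.31, -0.12, 0, 0, 0, 0.24, 0], [1.45, -0.12, 0, 0, 0, 0.266, 0], [1.59, -0.11, 0, 0, 0, 0.292, 0], [1.73, -0.11, 0, 0, 0, 0.318, 0], [1.87, -0.09, 0, 0, 0, 0.344, 0], [2.01, -0.08, 0, 0, 0, 0.37, 0]]
(array([332.91304348, 240.28985507]), np.int32(69)) [0.66709577 0.11637082] 21.613066425202838
(array([205.83050847, 229.93220339]), np.int32(59)) [0.66841357 0.11539755] 20.75998102415322
[[451.21419841  25.80903404]]
(array([437.58791209,  28.88540031]), np.int32(2548)) [0.66694291 0.11403195] 20.286901305116075
```

View pics/w3.png

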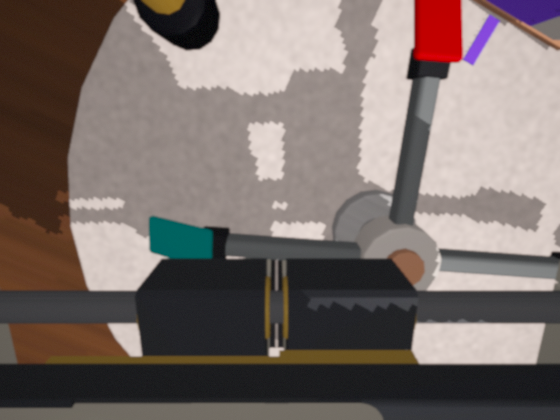

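The wrist picture shows teal at (180,240) ahead of the closed fingers, red at the top at (437,29) and the violet stripe at (480,40), with about 21° left to turn. I'll push about 18° now, then check.

Emit:
play_rows:
  rows:
    - [0.15, 0, 0, 0, 0, 0.025, 0]
    - [0.3, 0, 0, 0, 0, 0.05, 0]
    - [0.45, -0.05, 0, 0, 0, 0.08, 0]
    - [0.6, -0.05, 0, 0, 0, 0.11, 0]
    - [0.75, -0.1, 0, 0, 0, 0.135, 0]
    - [0.9, -0.1, 0, 0, 0, 0.16, 0]
    - [1.05, -0.1, 0, 0, 0, 0.19, 0]
    - [1.15, -0.1, 0, 0, 0, 0.21, 0]
    - [1.3, -0.1, 0, 0, 0, 0.24, 0]
    - [1.45, -0.1, 0, 0, 0, 0.265, 0]
    - [1.6, -0.1, 0, 0, 0, 0.29, 0]
    - [1.7, -0.1, 0, 0, 0, 0.315, 0]
    - [1.7, -0.1, 0, 0, 0, 0.315, 0]

```text
time: 8.8
tool_pos: [0.5616, 0.1322, 0.0537]
tool_rot: [3.141, -0.0, 0.126]
contact_force: [-2.1, -1.0, 1.3]
opening: 0.0007
grip_force: 0.6
```

```bash
cat > chk.py <<'E'
from h import *
c=np.array([.5811,.0823]);Ms=[model('scene'),model('side')];C=[];B=[]
for n,g,b,M in [('scene',(328,245),(324,253),Ms[0]),('side',(205,232),(200,202),Ms[1])]:
    p,_=optics.read_camera(n);cv2.imwrite(f'pics/{n}_l.png',p[:,:,::-1])
    k=blob(p,(0,150,70),(6,255,255),g,40);w=plane(M,k[0],.049)[0][:2];print(n,k[:2],w.round(4),np.degrees(np.arctan2(*(w-c)[::-1])).round(2))
    C.append(k[0])
P=tri(Ms,C)[0];print(P,np.degrees(np.arctan2(*(P[:2]-c)[::-1])))
st=robot.observe();print(st['tool_pos'],st['tool_rot'],st['contact_force'].round(1),st['time'])
E
python3 chk.py
```

```text
scene (array([321.06896552, 242.62068966]), np.int32(58)) [0.6679 0.087 ] 3.1
side (array([198.5, 196. ]), np.int32(2)) [0.7567 0.0514] -9.99
[0.71387806 0.07755505 0.10530447] -2.046649279295412
[0.5615512  0.13214226 0.05372578] [ 3.14143286e+00 -4.69802089e-04  1.27082498e-01] [-1.1 -0.3 -0.6] 8.9
```

Red has about 3–4° to go, but the lamp now blocks the outside cameras. I'll back off, rise and look with the wrist camera.

Emit:
play_rows:
  rows:
    - [-0.4, 0, 0, 0, 0, 0, 0]
    - [-0.8, 0, 0, 0, 0, 0, 0]
    - [-0.8, 0, -3, 0, 0, 0, 0]
    - [-0.8, 0, -7, 0, 0, 0, 0]
    - [-0.8, 0, -11, 0, 0, 0, 0]
    - [-0.8, 0, -15, 0, 0, 0, 0]
    - [-0.8, 0, -18, 0, 0, 0, 0]
    - [-0.8, 0, -18, 0, 0, 0, 0]
    - [-0.8, 0, -18, 0, 0, 0, 0]

```text
time: 9.8
tool_pos: [0.5532, 0.1312, 0.234]
tool_rot: [3.142, -0.001, 0.127]
contact_force: [0.5, -0.1, -0.5]
opening: 0.0007
grip_force: 0.0
```

```bash
cat > w.py <<'E'
from h import *
import sys
st,p,d,M=wrist(sys.argv[1]);c=np.array([.5811,.0823]);print(st['tool_pos'],st['tool_rot'])
o={}
for k,lo,hi,z,P in [('red',(0,150,70),(6,255,255),.049,(.676,.085)),('teal',(80,120,60),(95,255,255),.049,(.582,.177)),('button',(50,120,80),(75,255,255),.079,(.721,.081)),('stripe',(120,120,80),(140,255,255),.006,(.687,.081)),('cream',(15,60,120),(30,160,255),.049,(.487,.083)),('hub',(0,60,120),(25,200,255),.06,tuple(c))]:
    g=proj(M,(*P,z))[0]
    b=blob(p,lo,hi,g,22); w=plane(M,b[0],z)[0][:2]; o[k]=w; print(k,b[0].round(1),b[1],w.round(4),np.degrees(np.arctan2(*(w-c)[::-1])).round(2),np.linalg.norm(w-c).round(4))
E
python3 w.py w4
```

```text
[0.5532381  0.13115782 0.23396208] [ 3.14151535e+00 -1.14613166e-03  1.26886672e-01]
red [347.6  63.9] 582 [0.6755 0.0854] 1.89 0.0945
teal [231.2 164.1] 541 [0.5778 0.176 ] 92.01 0.0938
button [371.6   5.3] 353 [0.7132 0.0801] -0.97 0.1321
stripe [350.3  40.2] 147 [0.7029 0.0794] -1.36 0.1218
cream [326. 258.] 1 [0.4972 0.0744] -174.64 0.0842
hub [334.3 175.5] 233 [0.581  0.0823] -178.82 0.0001
```

View pics/w4.png

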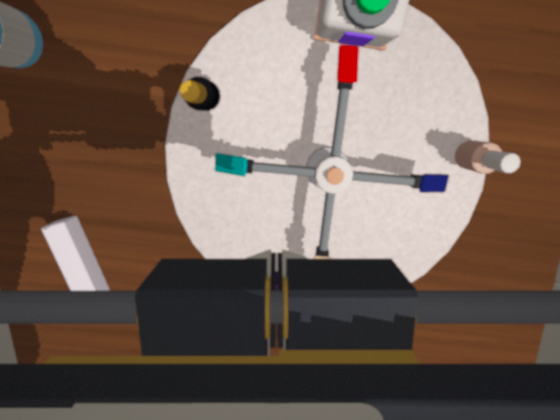

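Red (348,64) sits slightly short of the violet window (355,39): it is at +1.9° and the target is about −0.65°. I'll go back down and turn the last push pose rigidly by another 2.5°.

Emit:
play_rows:
  rows:
    - [0, 0, 4, 0, 0, 0, 0]
    - [0, 0, 8, 0, 0, 0, 0]
    - [0, 0, 12, 0, 0, 0, 0]
    - [0, 0, 14, 0, 0, 0, 0]
    - [0, 0, 16, 0, 0, 0, 0]
    - [0, 0, 18, 0, 0, 0, 0]
    - [0, 0, 18, 0, 0, 0, 0]
    - [0.3, 0, 18, 0, 0, 0, 0]
    - [0.6, 0, 18, 0, 0, 0, 0]
    - [0.8, 0, 18, 0, 0, 0, 0]
    - [0.9, -0.02, 18, 0, 0, 0.02, 0]
    - [0.95, -0.04, 18, 0, 0, 0.03, 0]
    - [1.03, -0.06, 18, 0, 0, 0.045, 0]
    - [1.03, -0.06, 18, 0, 0, 0.045, 0]
    - [1.03, -0.06, 18, 0, 0, 0.045, 0]
    - [0.6, -0.06, 18, 0, 0, 0.045, 0]
    - [0.1, -0.06, 18, 0, 0, 0.045, 0]
    - [0.1, -0.06, 14, 0, 0, 0.045, 0]
    - [0.1, -0.06, 9, 0, 0, 0.045, 0]
    - [0.1, -0.06, 4, 0, 0, 0.045, 0]

```text
time: 11.85
tool_pos: [0.5535, 0.1318, 0.1949]
tool_rot: [3.141, 0.001, 0.082]
contact_force: [0.4, 0.2, -0.1]
opening: 0.0004
grip_force: 0.0
```

Emit:
play_rows:
  rows:
    - [3, 0, -4, 0, 0, 0.08, 0]
    - [3, 0, -4, 0, 0, 0.08, 0]
    - [3, 0, -4, 0, 0, 0.08, 0]
    - [3, 0, -4, 0, 0, 0.08, 0]

```text
time: 12.25
tool_pos: [0.5828, 0.1342, 0.2319]
tool_rot: [3.141, 0.004, 0.002]
contact_force: [0.1, 0.9, -0.2]
opening: 0.0006
grip_force: 0.0
```

```bash
python3 w.py w5
```

```text
[0.58284015 0.13419748 0.23187081] [3.14114489e+00 3.65760244e-03 2.36227537e-03]
red [337.   91.1] 567 [0.6755 0.0822] -0.09 0.0944
teal [231.7 197.3] 502 [0.5811 0.176 ] 90.0 0.0937
button [348.9  24. ] 1070 [0.7213 0.0804] -0.77 0.1402
stripe [334.6  65. ] 157 [0.7016 0.0786] -1.75 0.1205
cream [279.5 209.5] 235200 [0.5694 0.1312] 103.5 0.0503
hub [333.6 200.7] 223 [0.5808 0.0823] -178.76 0.0003
```

View pics/w5.png

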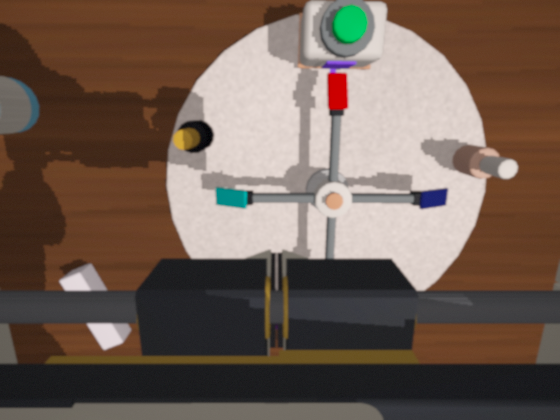

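Red is at −0.1° against a lamp axis at about −0.7°, so it's within about 1 mm of the window middle. In the picture red is (337,91), the violet window (341,65) and the button (349,24), with the bottles undisturbed. Next I'll move above the button and press it with the closed fingertips.

Emit:
play_rows:
  rows:
    - [4, 1.5, 0, 0, 0, 0, 0]
    - [8, 3, 0, 0, 0, 0, 0]
    - [12, 4.7, 0, 0, 0, 0, 0]
    - [13.8, 5.4, 0, 0, 0, 0, 0]
    - [13.8, 5.4, 0, 0, 0, 0, 0]
    - [13.8, 5.4, 4, 0, 0, 0, 0]
    - [13.8, 5.4, 8, 0, 0, 0, 0]
    - [13.8, 5.4, 10, 0, 0, 0, 0]
    - [13.8, 5.4, 11.5, 0, 0, 0, 0]
    - [13.8, 5.4, 12.5, 0, 0, 0, 0]
    - [13.8, 5.4, 12.5, 0, 0, 0, 0]
    - [13.8, 5.4, 12.5, 0, 0, 0, 0]

```text
time: 13.5
tool_pos: [0.7228, 0.0807, 0.1099]
tool_rot: [3.142, -0.002, 0.002]
contact_force: [-0.5, 0.9, 0.1]
opening: 0.0006
grip_force: 0.0
```

Emit:
play_rows:
  rows:
    - [-0.1, 0, 0.5, 0, 0, 0, 0]
    - [-0.1, 0, 1.0, 0, 0, 0, 0]
    - [-0.1, 0, 1.3, 0, 0, 0, 0]
    - [-0.1, 0, 1.5, 0, 0, 0, 0]
    - [-0.1, 0, 1.6, 0, 0, 0, 0]
    - [-0.1, 0, 1.7, 0, 0, 0, 0]
    - [-0.1, 0, 1.7, 0, 0, 0, 0]
    - [-0.1, 0, 1.7, 0, 0, 0, 0]

```text
time: 14.3
tool_pos: [0.722, 0.0806, 0.0951]
tool_rot: [3.141, -0.003, 0.002]
contact_force: [-4.3, -0.3, 15.8]
opening: 0.0005
grip_force: 7.6
```

The force is 15.8 N, with the fingertips stopped at z ≈ 0.078. Either the button is fully down or the fingers are on its housing. I'll lift off and check the heights.

Emit:
play_rows:
  rows:
    - [0, 0, -0.5, 0, 0, 0, 0]
    - [0, 0, -2, 0, 0, 0, 0]
    - [-2, -1, -5, 0, 0, 0, 0]
    - [-5, -3, -9, 0, 0, 0, 0]
    - [-9, -5, -12, 0, 0, 0, 0]
    - [-9, -5, -12, 0, 0, 0, 0]
    - [-9, -5, -12, 0, 0, 0, 0]

```text
time: 15.0
tool_pos: [0.631, 0.1311, 0.2137]
tool_rot: [3.142, -0.003, 0.003]
contact_force: [0.0, 0.5, -0.0]
opening: 0.0004
grip_force: 0.0
```

```bash
python3 w.py w6
python3 - <<'E'
from h import *
def up(n,M,p,d,g):
    c,a,l=blob(p,(50,120,80),(75,255,255),g,25)
    def z(mask):
        v,u=np.nonzero(mask&(d>0)); r=rays(*M,np.c_[u,v]); return (M[1]+r*d[v,u][:,None])
    P=z(cv2.erode(l,np.ones((3,3),np.uint8))>0); print(n,'button z',np.percentile(P[:,2],[5,25,50,75,95]).round(4),P[:,:2].mean(0).round(4))
    Q=z(cv2.dilate(l,np.ones((45,45),np.uint8))>0); r=np.hypot(*(Q[:,:2]-[.7212,.0805]).T)
    for a in range(0,30,3):
        s=(r>=a/1000)&(r<(a+3)/1000); print(a,s.sum(),np.round(np.percentile(Q[s,2],[10,50,90]),4) if s.sum() else '')
st,p,d,M=wrist('w7'); g=proj(M,(.721,.0805,.079))[0]; up('wrist',M,p,d,g)
for n in ['scene','side']:
    p,d=optics.read_camera(n);M=model(n);up(n,M,p,d,proj(M,(.721,.0805,.079))[0]) if n=='side' else None
E
```

```text
[0.63096981 0.13112944 0.2136727 ] [ 3.14155259e+00 -2.55109423e-03  3.25254961e-03]
red [334.2 150.6] 590 [0.6756 0.082 ] -0.16 0.0945
teal [227.2 252.5] 408 [0.5822 0.1765] 89.31 0.0942
button [344.5  91.1] 879 [0.7218 0.0814] -0.37 0.1407
stripe [329.5 125.9] 41 [0.6949 0.0807] -0.82 0.1138
cream [279.5 209.5] 235200 [0.6235 0.1284] 47.41 0.0626
hub [331.  255.2] 101 [0.5844 0.0824] 1.11 0.0033
wrist button z [0.0826 0.0836 0.0842 0.0847 0.0855] [0.7217 0.0832]
0 59 [0.0834 0.0844 0.0855]
3 172 [0.0835 0.0843 0.0852]
6 286 [0.0834 0.0844 0.0853]
9 406 [0.0829 0.084  0.085 ]
12 424 [0.0737 0.0748 0.0827]
15 591 [0.0735 0.0744 0.0752]
18 706 [0.0633 0.0737 0.0749]
21 426 [0.0568 0.0618 0.0631]
24 610 [0.0543 0.0619 0.0631]
27 550 [0.0064 0.0615 0.0629]
side button z [0.0801 0.0823 0.0839 0.085  0.0867] [0.7164 0.0872]
0 4 [0.0827 0.0833 0.0843]
3 4 [0.0824 0.0827 0.0838]
6 14 [0.0829 0.0844 0.0867]
9 28 [0.0765 0.0815 0.0857]
12 29 [0.0737 0.0759 0.0816]
15 29 [0.0706 0.074  0.076 ]
18 77 [0.0605 0.0679 0.0747]
21 83 [0.0092 0.0572 0.0698]
24 117 [0.0082 0.046  0.0629]
27 80 [0.0159 0.0492 0.063 ]
```

The button top stands at 0.084 and its housing at 0.074. The fingertips reached 0.078 at 15.8 N, so the button went its full 6 mm without touching the housing and has sprung back. The red tip is still at −0.16°, less than 1 mm from the spot. I'm handing in.

```bash
python3 -c "
from cell import robot
print(robot.hand_in())"
```

```text
the job is handed in; nothing more can be done
None
```

I turned the red tip to within about 1 mm of the window's middle by pushing only the teal arm, then pressed the green button fully down and let it go, and handed the job in at about 15 s; no verdict was returned.

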